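# Bush on the inspection post, mirror held at 45 degrees

## Robot

A 6-joint arm with a two-finger parallel gripper is mounted at the origin on a cart in front of the work surface, level with it; the furniture and walls round the work are solid. World frame = base frame: x ahead of the robot, y to its left, z up, the work surface at z = 0. Lengths are in m, angles in degrees, forces in N, time in s.
With the tool pointing down it reaches from about 0.325 to 0.85 m from the base axis. Payload 15.5 kg.
Tool frame: the origin (TCP) lies midway between the tips of the shut fingers; the grasp point (between the pads) lies 19 mm behind it; z points along the fingers, y is the line along which they close (so a half turn about z gives the same grasp; the last joint's range is limited). The gripper opens to 91 mm and grips with 3 to 60 N. Pads are 32 mm wide; open, the fingers measure 118 mm over their backs; the gripper's body (76 mm by 178 mm) begins 60 mm behind the grasp point.
Start: joints at [70.216, 28.281, 77.091, -0, 74.628, -5.472], TCP at [0.155, 0.606, 0.214] pointing down, gripper open.
Joint ranges: [-166.48, 166.48], [-47.26, 123.95], [12.59, 153.08], [-70.14, 250.14], [6.76, 159.57], [-176.63, 176.63]. Speed limits (degrees/s): [108.29, 108.29, 147.25, 172.46, 172.46, 172.46].

## Interface

Orientations are given as a 3x3 rotation matrix whose columns are the frame's x, y, z axes.
In Python, from bench import ctrl gives the robot as it stands. The module is installed in compiled form; this text tells all that it offers. Calls block until the motion is done:
- ctrl.goto(position, orientation): joint-space move of the TCP to a pose.
- ctrl.move_l(position, vel=0.15, ori=None, contact_N=None): straight line of the TCP; ori=None keeps the orientation; vel is the mean speed in m/s. With contact_N (N) it stops when the force on the tool has changed by that much, and returns True; else False.
- ctrl.movej(angles): joint-space move.
- ctrl.command_gripper(opening): opening from 0.0 (shut) to 1.0 (fully open); the grip force is fixed at half the most; returns when the fingers have stopped.
- ctrl.sleep(seconds).
- ctrl.ik(position, orientation): joint angles nearest the present ones, or None.
- ctrl.read_camera(name): name is "scene" or "side" or "wrist"; returns the picture (400x640x3 uint8, blue, green, red); there is no depth.
- ctrl.camera_params(name): a dict with "fx", "fy", "cx", "cy" (pixels), "pose" (4x4, takes a point from camera to world coordinates); the wrist camera has in their place "T_tool_cam" (4x4, takes a point from camera to tool coordinates, whose origin is the TCP and whose axes are the flange's). Camera axes: x right, y up, looking along -z (the intrinsics and any distortion apply to the point x, -y, -z); pixel columns grow to the right and rows downward; lengths in m; the calibration is good to about 2 mm. A picture is of the moment at which its call begins: read the wrist's pose just before it. camera_params takes no time and is no camera call.
A pose or a line that the arm cannot do raises ctrl.MotionError and nothing moves.
- ctrl.sign_off(): hands the job in; it is judged then, once.
Readings, each from a call of its own:
- ctrl.current_t(): time.
- ctrl.current_q(): joint angles.
- ctrl.current_dq(): joint speeds.
- ctrl.current_effort(): joint torques, N m.
- ctrl.current_tool_pos(): TCP position.
- ctrl.current_eef_rot(): TCP orientation.
- ctrl.current_contact_force(): force on the tool from outside, world axes, zero at the start.
- ctrl.current_wrist_torque(): the same for the moment, N m.
- ctrl.current_grip_width(): opening from 0.0 (shut) to 1.0 (fully open).
- ctrl.current_grasp_force(): force on a finger pad.
Only numpy, scipy, OpenCV 4.12 (cv2) and the standard library are available. Lean on these libraries where they do the work, as an engineer would, in place of code of your own. Each camera call takes 0.05 s, during which the arm holds its last target. There are 200 camera calls.

## Task

Get the bush ready for a side-view photo from above: stand the short hollow bush upright and centred on top of the narrow post of the mirror stand and let go of it. Then take the mirror flap by the roll on its free edge, raise it to 45 degrees, and finish while still holding it there with the gripper: it drops flat again if released. Leave the stepped pin and the knob where they stand.

Things in the scene. Friction and masses are not known exactly. Their poses are not given: they have to be found in the camera images.
- bush: The part to inspect: plain short hollow cylinder, outside diameter 30 mm, 26 mm tall, with a bore through it, standing on the worktop. Weighs under 0.2 kg. Origin: centre of its underside, z up.
- stepped_pin: Bystander, not to be disturbed: solid turned pin, 41 mm tall, a 30 mm foot with a thinner shaft standing on it. Origin: centre of its underside.
- knob_part: Bystander, not to be disturbed: solid turned knob, 36 mm across its wide top on a thinner foot, 30 mm tall. Origin: centre of its underside. Bush, pin and knob stand about 0.1 m apart in any order in the area left of the stand.
- mirror_stand: Fixed stand, dark base 175 x 110 x 12 mm; place and yaw vary. Origin on the worktop; x points from the post to the mirror (away from the robot), z up. Post at x = -75 mm; flap hinge at x = -20 mm between two forks (y = +-47 mm, 64 mm high); the flap lies flat behind it. On the left fork a fixed 50 mm bar slopes up from the hinge at 45 degrees: the raised mirror must be parallel to it.
- post_top (a point): Centre of the flat round top of the post, 24 mm in diameter, 60 mm above the worktop; the bush stands here. Nothing of the stand is higher within 40 mm of it.
- flap_hinge (a point): Middle of the flap's hinge line, 55 mm above the worktop. The hinge line is the stand's y axis direction.
- mirror_flap (a joint): Flap angle in rad: 0 = lying flat (start), grows as its free edge is raised, 0.785 = 45 degrees, stop at 1.3. Nothing keeps it up: it falls back to 0 by its weight (about 0.2 kg). The mirror plate is 80 mm wide, 71 mm long and 5 mm thick.
- grip_roll (a point): Centre of the grip roll on the flap's free edge: a steel roll 14 mm in diameter, 24 mm long, axis parallel to the hinge, 103 mm from the hinge line, 29 mm beyond the plate's edge on a 9 mm neck. At rest 55 mm above the worktop, free below. Fingers can close on the roll's flat ends (24 mm apart) from above; the roll can turn between them.

How it is judged:
By the outcome, as a careful person would: the job done as asked, in the order asked, and still so for the second after the job is handed in, while the arm keeps its last pose, push and grip.
It also fails if it takes over 56 s, if anything falls off the work surface, if the arm or the gripper's body presses on something with over 40 N, if the wrist force passes 120 N, or if a joint passes its speed limit or range.

## Working session

There is one attempt and no reset: what is moved stays moved. The work goes in short steps, each a Python script; the robot and the scene stay as the last script left them, time stands still between calls to the robot, and variables do not carry over. Pictures are saved under pics/ and viewed, at most 10 in all, crops included, and the job is handed in when it is done.

```bash
mkdir -p pics; python3 - <<'E'
from bench import ctrl
import cv2,numpy as np
np.set_printoptions(precision=4,suppress=True)
print(ctrl.current_t(),ctrl.current_tool_pos(),ctrl.current_eef_rot())
for n in ["scene","side","wrist"]:
    p=ctrl.camera_params(n);print(n,p)
    cv2.imwrite(f"pics/{n}0.png",ctrl.read_camera(n))
a=[cv2.imread(f"pics/{n}0.png") for n in ["scene","side","wrist"]]
E
```

```text
0.0 [0.1544 0.6052 0.2134] [[-0.969   0.2472 -0.0004]
 [ 0.2472  0.969  -0.0011]
 [ 0.0001 -0.0012 -1.    ]]
scene {'fx': 438.6585490833657, 'fy': 438.6585490833657, 'cx': 318.3412720252957, 'cy': 201.22508166735884, 'pose': array([[-0.5507,  0.3449, -0.7602, -0.2014],
       [-0.8344, -0.2506,  0.4908,  0.5839],
       [-0.0212,  0.9046,  0.4258,  0.4544],
       [ 0.    ,  0.    ,  0.    ,  1.    ]])}
side {'fx': 366.75302856982125, 'fy': 366.75302856982125, 'cx': 315.54590002564646, 'cy': 200.55052141681895, 'pose': array([[-0.985 ,  0.0998, -0.1408,  0.3966],
       [-0.1714, -0.4725,  0.8645,  0.8663],
       [ 0.0197,  0.8756,  0.4825,  0.4823],
       [ 0.    ,  0.    ,  0.    ,  1.    ]])}
wrist {'fx': 323.873365533095, 'fy': 323.873365533095, 'cx': 324.02109404428046, 'cy': 194.7103362584196, 'T_tool_cam': array([[ 0.0005,  0.9629,  0.2699,  0.0763],
       [ 1.    , -0.0004, -0.0004,  0.001 ],
       [-0.0003,  0.2699, -0.9629, -0.1715],
       [ 0.    ,  0.    ,  0.    ,  1.    ]])}
```

View pics/scene0.png

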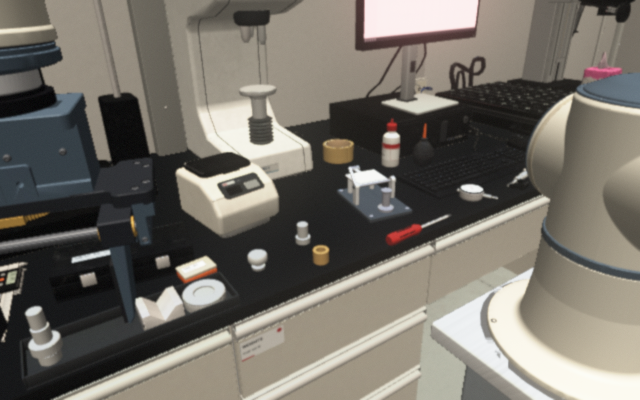

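View pics/side0.png

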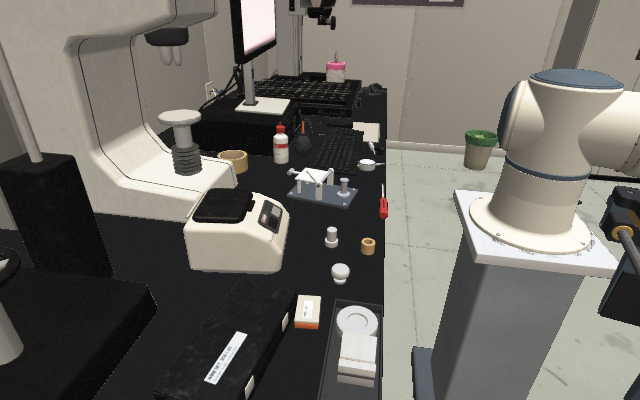

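View pics/wrist0.png

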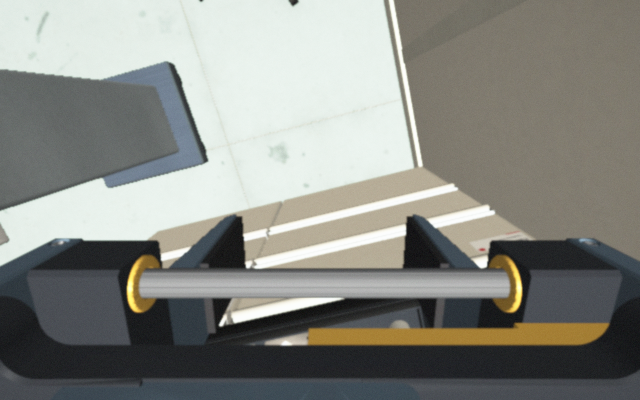

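The scene view shows the brass hollow bush at (321,256), the pin at (302,233), the knob at (257,259), and the stand near (375,195) with its post top near (388,192). In the side view they are at (368,246), (331,237), (340,272), and the post top near (344,182). The wrist view sees only floor and drawers.

```bash
cat > h.py <<'E'
from bench import ctrl
import cv2,numpy as np
np.set_printoptions(precision=4,suppress=True)
def cam(n):
    p=ctrl.camera_params(n)
    if 'pose' in p: T=p['pose']
    else:
        M=np.eye(4);M[:3,:3]=ctrl.current_eef_rot();M[:3,3]=ctrl.current_tool_pos();T=M@p['T_tool_cam']
    return p,T
def ray(c,uv):
    p,T=c
    d=np.array([(uv[0]-p['cx'])/p['fx'],-(uv[1]-p['cy'])/p['fy'],-1.])
    d=T[:3,:3]@d
    return T[:3,3],d/np.linalg.norm(d)
def onz(c,uv,z):
    o,d=ray(c,uv);return o+d*(z-o[2])/d[2]
def tri(cs,uvs):
    A=np.zeros((3,3));b=np.zeros(3);R=[]
    for c,uv in zip(cs,uvs):
        o,d=ray(c,uv);P=np.eye(3)-np.outer(d,d);A+=P;b+=P@o;R.append((P,o))
    x=np.linalg.solve(A,b);return x,[np.linalg.norm(P@(x-o)) for P,o in R]
def proj(c,X):
    p,T=c
    q=T[:3,:3].T@(np.asarray(X)-T[:3,3]);q=q/-q[2]
    return np.array([p['cx']+p['fx']*q[0],p['cy']-p['fy']*q[1]])
def down(yaw): # tool z down, tool x at yaw in world
    c,s=np.cos(np.radians(yaw)),np.sin(np.radians(yaw))
    return np.array([[c,s,0],[s,-c,0],[0,0,-1.]])
def snap(n,f=None):
    c=cam(n);im=ctrl.read_camera(n)
    if f:cv2.imwrite(f"pics/{f}.png",im)
    return c,im
E
python3 - <<'E'
from h import *
s,d=cam("scene"),cam("side")
for n,a,b in [("bush",(321,256),(368,246)),("pin",(302,233),(331,237)),("knob",(257,259),(340,272)),("post",(388,192),(344,182))]:
    print(n,*tri([s,d],[a,b]))
a=cv2.resize(cv2.imread("pics/scene0.png")[155:225,320:420],None,fx=6,fy=6,interpolation=cv2.INTER_CUBIC)
b=cv2.resize(cv2.imread("pics/side0.png")[160:215,275:375],None,fx=6,fy=6,interpolation=cv2.INTER_CUBIC)
x=np.vstack([a[:,:],b]);print(x.shape)
cv2.imwrite("pics/crop1.png",cv2.resize(x,None,fx=.79,fy=.79))
E
```

```text
bush [0.3865 0.2012 0.0108] [np.float64(0.00024433570413066055), np.float64(0.0002443357041305852)]
pin [0.4697 0.1921 0.0182] [np.float64(0.00070605652174001), np.float64(0.0007060565217399837)]
knob [0.4361 0.3091 0.0185] [np.float64(0.00037204579325535186), np.float64(0.00037204579325532947)]
post [ 0.466  -0.0324  0.0496] [np.float64(0.0023509530235033657), np.float64(0.0023509530235033067)]
(750, 600, 3)
```

View pics/crop1.png

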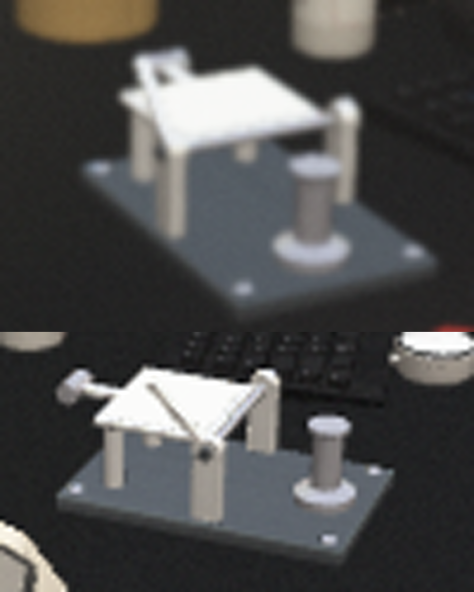

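The crop shows the stand clearly. The post top is near scene (386.5,189.8) / side (344.2,180), and the grip roll near scene (356,167) / side (290,171). The flap is flat and the 45° bar is on the left fork. Next I look at the bush with the wrist camera from two places.

```bash
python3 - <<'E'
from h import *
s,d=cam("scene"),cam("side")
P,e=tri([s,d],[(386.5,189.8),(344.2,180)]);print("post",P,e)
R,e2=tri([s,d],[(355.9,167.2),(290.4,171.2)]);print("roll",R,e2,np.degrees(np.arctan2(*(R-P)[1::-1])),np.linalg.norm((R-P)[:2]))
for i,p in enumerate([[.36,.18,.23],[.39,.202,.16]]):
    (ctrl.goto if i==0 else ctrl.move_l)(p,**({'orientation':down(180)} if i==0 else {'vel':.12}))
    c,im=snap("wrist",f"w{i+1}")
    hsv=cv2.cvtColor(im,cv2.COLOR_BGR2HSV)
    m=cv2.inRange(hsv,(10,70,60),(30,255,255));m[225:]=0
    cs,_=cv2.findContours(m,cv2.RETR_EXTERNAL,cv2.CHAIN_APPROX_NONE)
    for k in cs:
        if cv2.contourArea(k)>200:print(i,cv2.minEnclosingCircle(k),cv2.boundingRect(k),onz(c,cv2.minEnclosingCircle(k)[0],.02))
    print(ctrl.current_t(),ctrl.current_tool_pos(),ctrl.current_q())
a,b=cv2.imread("pics/w1.png"),cv2.imread("pics/w2.png")
cv2.imwrite("pics/w12.png",np.vstack([a[:260],b[:260]]))
E
```

```text
post [ 0.4653 -0.0271  0.0573] [np.float64(0.0016282021306663326), np.float64(0.001628202130666449)]
roll [ 0.6224 -0.063   0.0536] [np.float64(0.002893575233770611), np.float64(0.002893575233770597)] -12.860419014714616 0.16109514880361703
0 ((341.5, 191.1896514892578), 15.263642311096191) (328, 176, 28, 31) [0.3866 0.203  0.02  ]
1.925 [0.3601 0.1806 0.23  ] [ 18.1201   9.1043 104.7374   0.0065  66.1513 -71.9203]
1 ((324.0, 180.8333282470703), 18.276521682739258) (307, 163, 34, 37) [0.3871 0.2031 0.02  ]
2.7833 [0.3901 0.202  0.1606] [ 19.5827  17.6846 106.1512  -0.0015  56.1205 -70.4207]
```

View pics/w12.png

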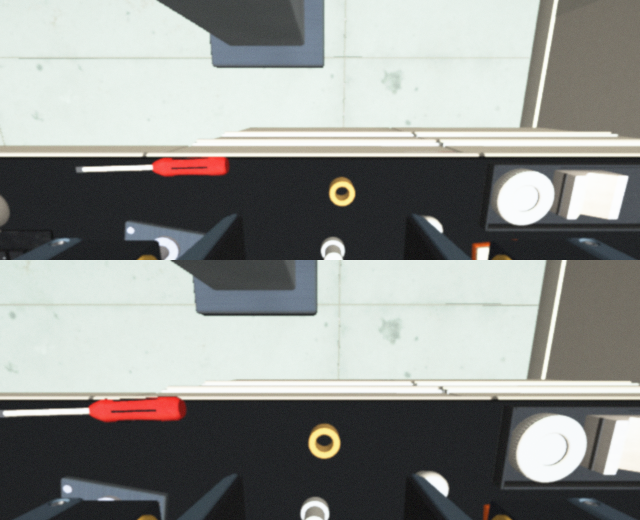

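Both views show the bush clear and hollow, at (342,191) and (324,181), with the rim centre near x=0.387, y=0.203. I grasp it and then look at the post from two places.

```bash
python3 - <<'E'
from h import *
# height check from the two wrist views (TCP poses recorded)
p=ctrl.camera_params("wrist")
def C(t):
    M=np.eye(4);M[:3,:3]=down(180);M[:3,3]=t;return p,M@p['T_tool_cam']
print("bush",*tri([C([.3601,.1806,.23]),C([.3901,.202,.1606])],[(341.5,191.2),(324,180.8)]))
ctrl.move_l([.387,.203,.03],vel=.15)
print("contact",ctrl.move_l([.387,.203,.005],vel=.05,contact_N=12),ctrl.current_tool_pos())
ctrl.command_gripper(0.0)
print(ctrl.current_grip_width()*91,ctrl.current_grasp_force(),ctrl.current_t())
ctrl.move_l([.387,.203,.17],vel=.2)
Y=167.1
for i,q in enumerate([[.45,-.05,.22],[.455,-.02,.15]]):
    if i==0: ctrl.goto(q,down(Y))
    else: ctrl.move_l(q,vel=.15)
    ctrl.sleep(.2)
    print(ctrl.current_tool_pos(),ctrl.current_eef_rot()[:,0],ctrl.current_t())
    np.save(f"T{i}.npy",cam("wrist")[1]);c,im=snap("wrist",f"p{i+1}")
print(ctrl.current_grip_width()*91,ctrl.current_grasp_force())
a,b=cv2.imread("pics/p1.png"),cv2.imread("pics/p2.png")
cv2.imwrite("pics/p12.png",np.vstack([a[:290],b[:290]]))
E
```

```text
bush [0.3883 0.2032 0.0144] [np.float64(0.0002940020019065483), np.float64(0.00029400200190655285)]
contact False [0.3869 0.2029 0.0049]
28.698719321101986 29.99926134524685 5.425
[ 0.4499 -0.0489  0.2197] [-0.9752  0.2214  0.0005] 7.6333
[ 0.4555 -0.0203  0.1508] [-0.9747  0.2236 -0.0016] 8.5417
28.57417255637206 29.99788017335959
```

View pics/p12.png

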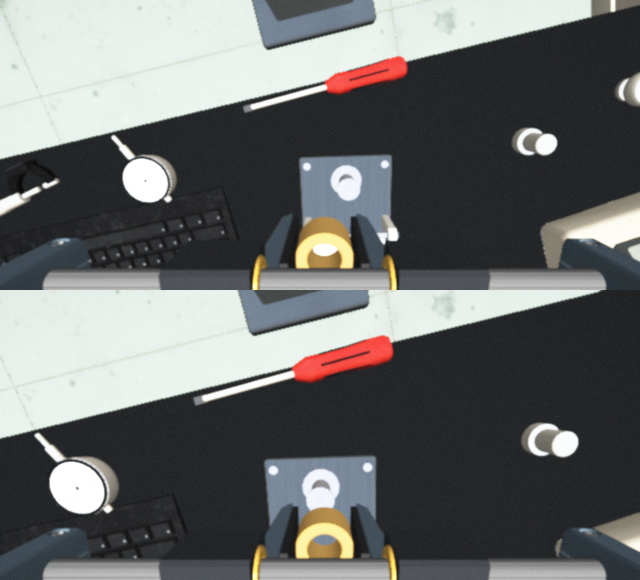

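The bush is held (28.6 mm). p1 shows the post top near (348,188), with the base edge square at (300,157)–(391,155). In p2 the bush half covers the post top, so I take another view from further back and zoom in.

```bash
python3 - <<'E'
from h import *
ctrl.move_l([.42,-.005,.16],vel=.2);ctrl.sleep(.2)
np.save("T2.npy",cam("wrist")[1]);c,im=snap("wrist","p3")
print(ctrl.current_t(),proj(c,[.4653,-.0271,.06]))
u,v=map(int,proj(c,[.4653,-.0271,.06]))
a=cv2.imread("pics/p1.png")[140:220,290:410]
b=im[v-40:v+40,u-60:u+60];print(u-60,v-40)
f=lambda x:cv2.resize(x,None,fx=6,fy=6,interpolation=cv2.INTER_CUBIC)[:,:]
x=np.vstack([f(a),f(b)]);cv2.imwrite("pics/p13.png",cv2.resize(x,None,fx=.62,fy=.62));
E
```

```text
9.1917 [310.3493 246.0616]
250 206
```

View pics/p13.png

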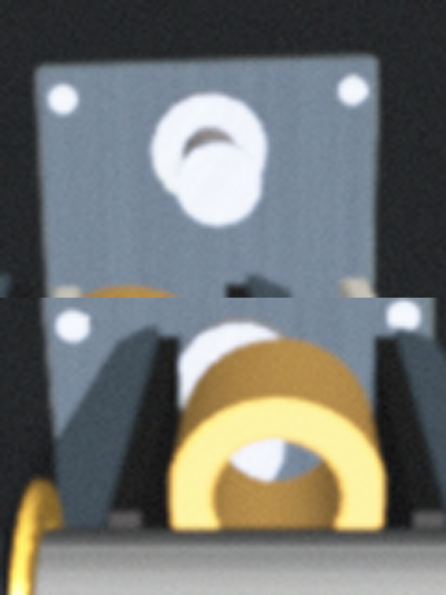

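The p1 crop shows the post top disc at about (348.9,189.5). The third view was on the wrong side, with the bush over the post. I take two more views further ahead and fit the disc by its lower arc.

```bash
cat > post.py <<'E'
from h import *
p=ctrl.camera_params("wrist")
def disc(c,im,guess):
    u0=proj(c,guess);dep=np.linalg.norm(c[1][:3,3]-guess)
    r=p['fx']*.012/dep
    m=cv2.inRange(cv2.cvtColor(im,cv2.COLOR_BGR2GRAY),185,255)
    n,lab,st,ce=cv2.connectedComponentsWithStats(m)
    k=min([i for i in range(1,n) if st[i,4]>200],key=lambda i:np.linalg.norm(ce[i]-u0))
    cs,_=cv2.findContours((lab==k).astype(np.uint8),cv2.RETR_EXTERNAL,cv2.CHAIN_APPROX_NONE)
    q=cs[0][:,0].astype(float);q=q[q[:,1]>q[:,1].max()-1.0*r]
    A=np.c_[2*q,np.ones(len(q))];s=np.linalg.lstsq(A,(q**2).sum(1),rcond=None)[0]
    return s[:2],np.sqrt(s[2]+s[0]**2+s[1]**2),r
E
python3 - <<'E'
from post import *
g=np.array([.4653,-.0271,.06]);C=[(p,np.load("T0.npy"))];U=[]
ims=[cv2.imread("pics/p1.png")]
for i,q in enumerate([[.485,.0,.16],[.475,-.05,.20]]):
    ctrl.move_l(q,vel=.2);ctrl.sleep(.25);c,im=snap("wrist",f"p{4+i}");C.append(c);ims.append(im)
for c,im in zip(C,ims):
    u,r,re=disc(c,im,g);U.append(u);print(u,r,re,onz(c,u,.06),proj(c,g))
print(*tri(C,U),ctrl.current_t())
f=lambda x,u:cv2.resize(x[int(u[1])-40:int(u[1])+40,int(u[0])-60:int(u[0])+60],None,fx=4,fy=4)
cv2.imwrite("pics/p45.png",np.vstack([f(a,u) if i<0 else f(cv2.circle(a.copy(),tuple(int(round(z)) for z in u),1,(0,0,255),-1),u) for i,(a,u) in enumerate(zip(ims[1:],U[1:]))]))
E
```

```text
[347.5417 187.5095] 12.271438311214888 11.325792073312158 [ 0.464  -0.0255  0.06  ] [346.2838 189.034 ]
[290.8721 177.4633] 16.59278569988485 13.846368008138318 [ 0.4631 -0.0232  0.06  ] [287.1081 180.8929]
[343.9189 167.664 ] 14.23568825675137 12.234688846684652 [ 0.463  -0.0257  0.06  ] [342.9536 170.2009]
[ 0.4656 -0.0252  0.0497] [np.float64(0.0010431418626981974), np.float64(0.0006654809477524243), np.float64(0.0005865849011521854)] 10.7417
```

View pics/p45.png

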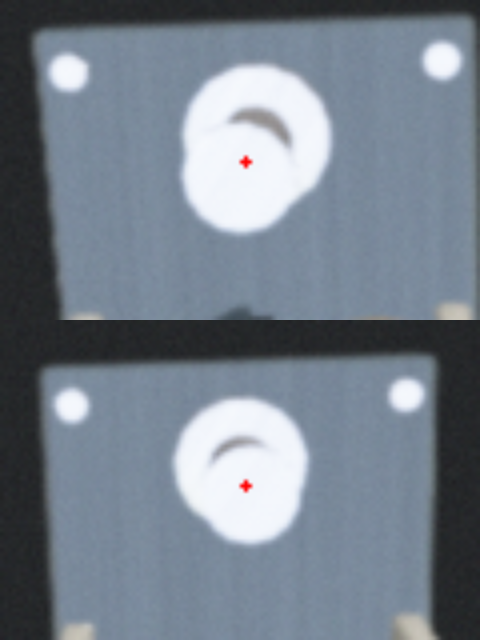

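Both views show the full disc near (290,181) and (345.5,170.5). My fit (red mark) was pulled up by the flange, so I refit using only the arc outside the flange, and get the stand yaw from the two bolt heads.

```bash
cat > post.py <<'E'
from h import *
p=ctrl.camera_params("wrist")
def circ(q):
    A=np.c_[2*q,np.ones(len(q))];s=np.linalg.lstsq(A,(q**2).sum(1),rcond=None)[0]
    return s[:2],np.sqrt(s[2]+s[0]**2+s[1]**2)
def disc(c,im,guess):
    u0=proj(c,guess)
    m=cv2.inRange(cv2.cvtColor(im,cv2.COLOR_BGR2GRAY),185,255)
    cs,_=cv2.findContours(m,cv2.RETR_EXTERNAL,cv2.CHAIN_APPROX_NONE)
    K=[(k,cv2.minEnclosingCircle(k)) for k in cs]
    k=min([k for k in K if cv2.contourArea(k[0])>200],key=lambda k:np.linalg.norm(k[1][0]-u0))[0]
    q=k[:,0].astype(float);h=np.ptp(q[:,1])
    fc,fr=circ(q[q[:,1]<q[:,1].min()+.4*h])
    q=q[np.linalg.norm(q-fc,axis=1)>fr+1.5]
    bolts=[]
    for k,(ce,r) in K:
        M=cv2.moments(k)
        if 10<M['m00']<150 and np.linalg.norm(np.array(ce)-u0)<75 and ce[1]<u0[1]: bolts.append((M['m10']/M['m00'],M['m01']/M['m00']))
    return *circ(q),fc,fr,sorted(bolts)
E
python3 - <<'E'
from post import *
g=np.array([.4653,-.0271,.06])
p1=(p,np.load("T0.npy"))
def C(t):
    M=np.eye(4);M[:3,:3]=R;M[:3,3]=t;return p,M@p['T_tool_cam']
R=down(167.1)
Cs=[p1,C([.485,.0,.16]),cam("wrist")];U=[];F=[];B=[[],[]]
for c,n in zip(Cs,[1,4,5]):
    u,r,fc,fr,b=disc(c,cv2.imread(f"pics/p{n}.png"),g);U.append(u);F.append(fc)
    print(u,r,fr,onz(c,u,.06),onz(c,fc,.015),b)
    if len(b)==2:
        A,D=[onz(c,x,.013) for x in b];print(" bolts",A,D,"yaw",np.degrees(np.arctan2(*(D-A)[1::-1]))-90)
        B[0].append(b[0]);B[1].append(b[1])
print("post",*tri(Cs,U));print("post last two",*tri(Cs[1:],U[1:]));print("flange",*tri(Cs,F))
if len(B[0])==3:print(*[tri(Cs,b) for b in B])
print(ctrl.current_tool_pos())
E
```

```text
[348.0711 188.5138] 11.428916339363244 15.118654922091258 [ 0.4652 -0.0251  0.06  ] [ 0.4667 -0.0248  0.015 ] [(306.5375, 166.425), (384.32067510548524, 163.79324894514767)]
 bolts [ 0.4405 -0.0668  0.013 ] [0.4578 0.0235 0.013 ] yaw -10.804239409524868
[289.6473 180.2471] 14.095158955253149 18.147732180545546 [ 0.4659 -0.0248  0.06  ] [ 0.4669 -0.0257  0.015 ] [(246.7703081232493, 154.90196078431373), (340.06140350877195, 151.68421052631578)]
 bolts [ 0.4411 -0.067   0.013 ] [0.4585 0.0234 0.013 ] yaw -10.893673620286265
[344.988  169.6635] 12.454330163974944 16.431513533959397 [ 0.4654 -0.0252  0.06  ] [ 0.4669 -0.025   0.015 ] [(300.5, 148.0), (384.1391941391941, 145.3992673992674)]
 bolts [ 0.4404 -0.0671  0.013 ] [0.4581 0.0234 0.013 ] yaw -11.051834502755426
post [ 0.4661 -0.0251  0.0574] [np.float64(0.0001852184708772291), np.float64(0.0003466110926802791), np.float64(0.00016153932284497735)]
post last two [ 0.466  -0.0251  0.0579] [np.float64(0.00024996942477344754), np.float64(0.0002499694247733228)]
flange [ 0.466  -0.025   0.0192] [np.float64(0.0003554059095968042), np.float64(0.00021226107001176856), np.float64(0.00014671641159957338)]
(array([ 0.4407, -0.067 ,  0.0127]), [np.float64(0.00023156713146277867), np.float64(0.0004282337451529801), np.float64(0.0002820636791617777)]) (array([0.4583, 0.0236, 0.0118]), [np.float64(0.000339141356927149), np.float64(0.0003944292914944262), np.float64(5.535776714291875e-05)])
[ 0.4748 -0.0495  0.1995]
```

Post top: (0.466,−0.025,0.058). Stand yaw: −10.9°. Now I place the bush with a contact stop, then look at it and at the roll.

```bash
python3 - <<'E'
from h import *
Y=169.05;x,y=.4648,-.0249
ctrl.move_l([x,y,.11],vel=.15,ori=down(Y));ctrl.move_l([x,y,.072],vel=.06);ctrl.sleep(.4)
print("tcp",ctrl.current_tool_pos(),ctrl.current_contact_force())
hit=ctrl.move_l([x,y,.058],vel=.015,contact_N=5)
print(hit,ctrl.current_tool_pos(),ctrl.current_contact_force())
if hit:
    ctrl.command_gripper(1.0);print(ctrl.current_grip_width()*91)
    ctrl.move_l([x,y,.15],vel=.12);ctrl.sleep(.2)
    np.save("T3.npy",cam("wrist")[1]);snap("wrist","b1")
    s=np.radians(-10.95);d=np.array([np.cos(s),np.sin(s)])
    r=np.array([.466,-.0251])+.158*d;print(r)
    for i,(o,e,z) in enumerate([(-.01,.0,.2),(.01,.03,.15)]):
        q=r+o*d+e*np.array([-d[1],d[0]])
        ctrl.move_l([*q,z],vel=.2);ctrl.sleep(.25);np.save(f"T{4+i}.npy",cam("wrist")[1]);snap("wrist",f"r{i+1}")
    a=[cv2.imread(f"pics/{n}.png")[100:280,170:470] for n in ("b1","r1","r2")]
    cv2.imwrite("pics/r12.png",np.vstack(a))
print(ctrl.current_t())
E
```

```text
tcp [ 0.4649 -0.0249  0.0721] [ 0.9285 -0.0725 -0.1251]
True [ 0.4649 -0.0249  0.0647] [-0.6713  0.6675 10.6234]
91.15533119096231
[ 0.6211 -0.0551]
17.4167
```

View pics/r12.png

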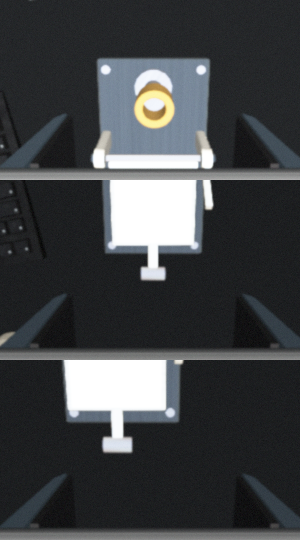

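In b1 the bush stands on the post at (324,209). The roll shows in r1 at (323,193) and in r2 at (287,185). I now compute the bush centring and the roll position.

```bash
python3 - <<'E'
from h import *
p=ctrl.camera_params("wrist")
C=[(p,np.load(f"T{i}.npy")) for i in (3,4,5)]
m=cv2.inRange(cv2.cvtColor(cv2.imread("pics/b1.png"),cv2.COLOR_BGR2HSV),(10,70,60),(30,255,255));m[250:]=0
cs,_=cv2.findContours(m,cv2.RETR_EXTERNAL,cv2.CHAIN_APPROX_NONE);k=max(cs,key=cv2.contourArea)
x,y,w,h=cv2.boundingRect(k);print("bush box",x,y,x+w-1,y+h-1)
t=np.linspace(0,6.28,200)
for dx in (0,.002):
    q=np.array([proj(C[0],[.466+dx+.015*np.cos(a),-.0251+.015*np.sin(a),z]) for a in t for z in (.06,.086)])
    print("expected",q.min(0),q.max(0))
U=[]
for i in (0,1):
    g=cv2.inRange(cv2.cvtColor(cv2.imread(f"pics/r{i+1}.png"),cv2.COLOR_BGR2GRAY),150,255)
    o=cv2.morphologyEx(g,cv2.MORPH_OPEN,np.ones((7,17 if i==0 else 19),np.uint8))
    n,l,st,ce=cv2.connectedComponentsWithStats(o)
    u0=proj(C[i+1],[.621,-.055,.06])
    j=min(range(1,n),key=lambda j:np.linalg.norm(ce[j]-u0));print(st[j],ce[j],u0,onz(C[i+1],ce[j],.058));U.append(ce[j])
print("roll",*tri(C[1:],U))
E
```

```text
bush box 304 183 343 227
expected [303.0047 182.916 ] [342.3186 228.3691]
expected [303.545  185.2192] [342.7752 230.7327]
[311 187  24  13 304] [322.5066 193.0033] [322.9557 194.289 ] [ 0.6201 -0.0553  0.058 ]
[273 177  29  15 422] [286.8341 184.1161] [287.4363 185.6928] [ 0.62   -0.0555  0.058 ]
roll [ 0.6196 -0.0552  0.0602] [np.float64(1.0380589263080998e-05), np.float64(1.0380589263248325e-05)]
```

The bush is centred to within 1 mm, and the roll is at (0.620,−0.0553). Now I grasp the roll and raise the flap along its arc.

```bash
python3 - <<'E'
from h import *
R=down(169.05);s=np.radians(-10.95);d=np.array([np.cos(s),np.sin(s)])
r=np.array([.6204,-.0553]);z0=.055-.014
ctrl.move_l([*r,.09],vel=.15,ori=R)
print("hit",ctrl.move_l([*r,z0],vel=.06,contact_N=12),ctrl.current_tool_pos())
ctrl.command_gripper(0.0);w=ctrl.current_grip_width()*91
print("width",w,ctrl.current_grasp_force(),ctrl.current_contact_force(),ctrl.current_t())
if 20<w<28:
    p0=ctrl.current_tool_pos()
    for a in np.radians(np.arange(5,46,5)):
        ctrl.move_l([*(r-.103*(1-np.cos(a))*d),z0+.103*np.sin(a)],vel=.05)
        print(round(np.degrees(a)),ctrl.current_contact_force())
    ctrl.sleep(.4);q=ctrl.current_tool_pos();e=q-p0
    print(q,"angle z",np.degrees(np.arcsin(e[2]/.103)),"x",np.degrees(np.arccos(1+e[:2]@d/.103)),ctrl.current_grip_width()*91,ctrl.current_contact_force())
_,a=snap("side","s2");_,b=snap("scene","c2")
f=lambda x:cv2.resize(x,(600,290),interpolation=cv2.INTER_CUBIC)
cv2.imwrite("pics/fin.png",np.vstack([f(a[140:213,260:411]),f(b[130:219,300:484])]));print(ctrl.current_t())
E
```

```text
hit False [ 0.6206 -0.0554  0.0413]
width 23.32190961076738 29.999902546405792 [-2.7626 -8.5485  0.242 ] 20.025
5 [-1.7223 -7.614  -3.4593]
10 [-1.5507 -8.319  -2.6821]
15 [-1.2672 -8.462  -2.6897]
20 [-1.8318 -7.4887 -3.665 ]
25 [-1.2096 -7.7116 -2.4251]
30 [-1.289  -7.7275 -3.6393]
35 [-2.4727 -7.3819 -3.6329]
40 [-2.003  -9.1733 -3.4992]
45 [-1.7216 -7.2123 -3.3528]
[ 0.5904 -0.0504  0.1136] angle z 44.84667013147898 x 45.15596162897771 23.24497182742971 [-1.5513 -7.4591 -3.4313]
23.525
```

View pics/fin.png

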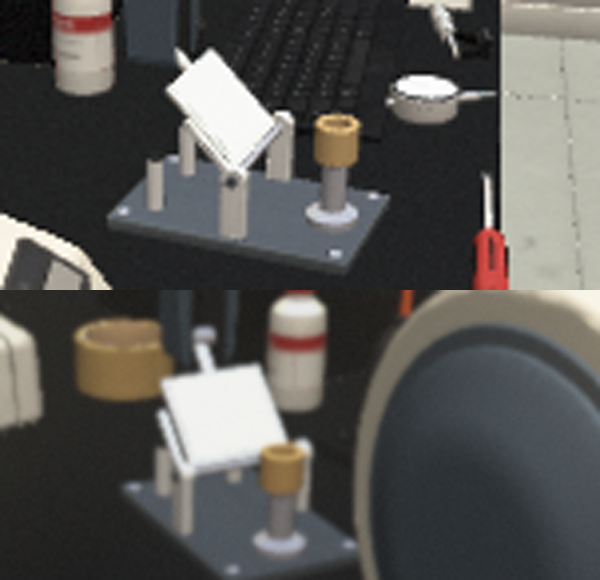

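The flap is raised parallel to the bar: its left edge runs along the bar from about (232,170) to (168,95) in the upper crop. The bush stands upright on the post at (337,140). The roll is still gripped at 23.2 mm, and the angle from the tool position is about 45°.

```bash
python3 -c "
from bench import ctrl
print(ctrl.sign_off())"
```

```text
the job is handed in; nothing more can be done
None
```

The bush stands centred on the post to within about 1 mm, the flap is held at 45° by its roll, I left the pin and knob alone, and I handed the job in at about 23.5 s.

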